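Probe the depth of a cavity and lock the gauge

ROBOT

A 6-joint arm with a two-finger parallel gripper is mounted at the origin on the work surface. World frame = base frame: x ahead of the robot, y to its left, z up, the work surface at z = 0. Lengths are in m, angles in degrees, forces in N, time in s.
With the tool pointing down it reaches from about 0.4 to 0.825 m from the base axis. Payload 7 kg.
Tool frame: the origin (TCP) lies midway between the tips of the shut fingers; the grasp point (between the pads) lies 19 mm behind it (r.hold_point_z is the distance from the TCP to the grasp point, in m); y points along the fingers, z is the direction in which the jaws open and shut, and the axes are right-handed (so a half turn about y gives the same grasp; the last joint's range is limited). The gripper opens to 88 mm and grips with 3 to 60 N. Pads are 19 mm wide; open, the fingers measure 130 mm over their backs; the gripper's body (78 mm by 193 mm) begins 47 mm behind the grasp point.
Start: joints at [80.735, 20.546, 0.682, 0, -70.136, -16.507], TCP at [0.293, 0.608, 0.227] pointing down, gripper open.
Joint ranges: [-176.03, 176.03], [-82.01, 121.73], [-58.28, 71.71], [-173.87, 95.51], [-174.79, -0.11], [-173.66, 173.66]. Speed limits (degrees/s): [136.94, 136.94, 172.46, 180, 180, 180].

INTERFACE

Orientations are given as [roll, pitch, yaw] about the fixed x, y, z axes, in that order (R = Rz(yaw) Ry(pitch) Rx(roll)).
In Python, from plant import r, imaging gives the robot as it stands.
- The arm moves only by the tool drive_tool, never from a script. Its argument "deltas" is a list of rows, each a list of 6 numbers: the shift along the world's x, y, z in cm, then the turn, a rotation vector about the world's x, y, z in rad. In form: [[tx, ty, tz, rx, ry, rz], ...]. A call has exactly 8 rows; each row is the pose to reach, as a shift and turn from the pose commanded when the call began; what a row does not reach only later rows make up. A row lasts 1/12 s, in which the tool goes at most 41.7 mm and 7.16 degrees, less where a joint would pass 70% of its speed; a pose out of reach is approached as far as the arm can. A call with a gripper value outside its range is refused whole. "claw" is the opening, from 0 (shut) to 1 (fully open), set as the call begins (left out, the last holds). The fingers move at their own pace and stop on an object; "squeeze" is the grip in N (left out, the last holds). Time passes only in rows, so rows that repeat a pose let the fingers close, or fill a call up. It gives the time, the measured TCP pose, the force and the opening at its end, in the units of the state.
- r.get_state(): the state, without advancing time (a new reading comes with each control period).
- imaging.capture(name): name is "side" or "top" or "wrist"; returns the picture (400x640x3 uint8, red, green, blue); there is no depth.
- imaging.get_calibration(name): a dict with "mtx" (3x3 intrinsics, pixels), "R" (3x3) and "t" (3): a world point X has camera coordinates R X + t; the wrist camera has in their place "T_tool_cam" (4x4, takes a point from camera to tool coordinates, whose origin is the TCP and whose axes are the tool frame's). Camera axes: x right, y down, z forward; pixel columns grow to the right and rows downward; lengths in m; the calibration is good to about 2 mm. A picture is of the moment at which its call begins: read the wrist's pose just before it. get_calibration takes no time and is no camera call.
- r.close_job(): hands the job in, once; it reports no verdict.
Trained networks look in the newest picture that a camera, given by its name, has taken for a name from the list of things; names that differ only in an ending like _2 or _b are one class to them, and where a whole thing is asked for, a point or a joint stands for the part that bears it (a point fixed in the world has none). Each returns a list of dicts, best first, with "score" (0 to 1); they miss things now and then, are a little off and sometimes report something else, mostly with a low value. They report only what shows in the picture. A call takes as long as a camera call.
- imaging.search_frame(camera, label): "bbox" ([left, top, right, bottom] in pixels, round what is visible of it).
- imaging.outline_of(camera, label): "region" (400x640 bool, what is visible of it) and "bbox" ([left, top, right, bottom] in pixels, round what is visible of it).
- imaging.landmark_of(camera, label): "position" ([column, row] in pixels: a listed point, or the origin of a listed thing).
The state is a dict: "time_s": time; "joints": joint angles; "qd": joint speeds; "joint_torque": joint torques, N m; "tcp_pos": TCP position; "eef_rot": TCP orientation; "contact_force": force on the tool from outside, world axes, zero at the start; "moment": the same for the moment, N m; "gripper_width": finger opening in m.
Only numpy, scipy, OpenCV 4.12 (cv2) and the standard library are available. Lean on these libraries where they do the work, as an engineer would, in place of code of your own. Each camera call takes 0.05 s, during which the arm holds its last target.

TASK

Take the depth gauge by its orange handle, slide it along its rail over the cavity with the orange collar, and lower the probe gently until its sprung foot rests on the cavity's bottom with a light press of a few newtons. Keep it there and turn the handle clockwise as far as it goes so that the slide locks at that depth, then let go; do not disturb the jar, the tape or the screwdriver.

Things in the scene. Friction and masses are not known exactly. Their poses are not given: they have to be found in the camera images.
- gauge: bench depth gauge stand, fixed to the bench, grey base plate 160 x 360 x 12 mm with two posts that carry a level rail; origin on the bench surface, straight below the middle of the probe's travel along the rail; its y axis runs along the rail, z up. Rail top 107 mm, blue probe carriage top 157 mm above the bench, handle above all that
- carriage (a joint): position of the blue carriage along the rail, m, positive along the gauge's +y, 0 in mid travel, stops at -0.075 and +0.075; slides with about 1.5 N of friction and stays where left
- plunger (a joint): how far the vertical probe slide has been lowered, m, 0 = fully up, stop at 0.058; a spring lifts it with 2.5 N (up) to 4 N (down), so it springs back up when let go unlocked. It carries probe foot and handle with it. The push needed to lower it grows by only 1.5 N over the travel until the foot touches
- lock (a joint): turn of the orange handle about the vertical, rad, 0 = free, grows clockwise seen from above, stop at 1.3; it begins to clamp the slide at about 0.5 and is firmly locked beyond 1.0 (best near 1.2); it stays where it is left; turning takes 0.1 N m at first and up to about 0.2 N m at the end
- handle (a point): centre of the orange T handle, a bar 46 mm long, 12 mm thick, 24 mm high, to be pinched across its 12 mm thickness from above; 235 mm above the bench when fully up, straight above the probe foot. Its x axis runs along the bar, z up; at lock 0 the bar stands across the rail (along the gauge's x). Turns with the lock. A thin 10 mm stem lies below the bar (the bar's underside is 12 mm below this point), and a 28 mm disc 25 mm below this point
- foot: brass probe foot, a vertical round rod 8 mm in diameter with a rounded end; origin not at the foot (see foot_tip). It is sprung: it yields upwards into the slide, 0.6 N at first and then 4 N more per mm, 3 mm of travel; more than 12 N on it damages it
- foot_tip (a point): lowest point of the probe foot, 159 mm below the handle's centre, 76 mm above the bench when fully up
- orange_block_mouth (a point): centre of the mouth of the cavity with the orange collar: a square well 22 x 22 mm in an aluminium block 48 x 48 mm, 48 mm high, on a green board; mouth 66 mm above the bench. It lies straight below the path of the foot at one carriage position. A second, like block with a black collar stands 70 mm away along the rail. The bottom lies 14 to 40 mm below the mouth, different each time, and is not measured: find it by feel
- flux_jar: small amber jar with white cap, 36 mm in diameter, 65 mm high, loose, leave alone; origin at the centre of its underside
- tape_roll: roll of white tape lying flat, 72 mm across, 22 mm high, loose, leave alone; origin at the centre of its underside
- screwdriver: yellow-handled screwdriver lying on the bench, about 200 mm long, loose, leave alone; origin at the middle, on the bench, x axis along it

How it is judged:
By the outcome, as a careful person would: the job done as asked, in the order asked, and still so for the second after the job is handed in, with the robot touching nothing.
It also fails if it takes over 48 s, if anything falls off the work surface, if the arm or the gripper's body presses on something with over 40 N, if the wrist force passes 120 N, or if a joint passes its speed limit or range.

## Working session

There is one attempt and no reset: what is moved stays moved. The work goes in short steps, Python scripts to look and compute and a tool call to move; the robot and the scene stay as the last step left them, time stands still between calls to the robot, and variables do not carry over. Pictures are saved under pics/ and viewed, and the job is handed in when it is done.

Besides the shell and the picture viewer there is one more tool, called by a JSON object that holds its "name" and its "arguments". drive_tool: Moves the arm, as the interface text tells. Its arguments: {"type":"object","properties":{"deltas":{"type":"array"},"claw":{"type":"number"},"squeeze":{"type":"number"}},"required":["deltas"]}

```bash
mkdir -p pics; ls; cat > h.py <<'E'
from plant import r, imaging
import numpy as np, cv2
def ray(cam,px):
    c=imaging.get_calibration(cam);K=np.array(c["mtx"]);R=np.array(c["R"]);t=np.array(c["t"])
    d=R.T@np.linalg.solve(K,[px[0],px[1],1.]);return -R.T@t,d
def atz(cam,px,z):
    o,d=ray(cam,px);return o+d*(z-o[2])/d[2]
def tri(p1,p2,c1="side",c2="top"):
    o1,d1=ray(c1,p1);o2,d2=ray(c2,p2)
    A=np.stack([d1,-d2],1);s=np.linalg.lstsq(A,o2-o1,rcond=None)[0]
    a=o1+d1*s[0];b=o2+d2*s[1];return (a+b)/2,np.linalg.norm(a-b)
def save(cam,n):
    im=imaging.capture(cam);cv2.imwrite(f"pics/{n}.png",im[:,:,::-1]);return im
E
python3 - <<'E'
from h import *
np.set_printoptions(precision=4,suppress=True)
s=r.get_state();print(s,r.hold_point_z)
P={}
for c in ["top","side"]:
    save(c,c+"0")
    for l in ["handle","foot_tip","orange_block_mouth","gauge"]:
        q=imaging.landmark_of(c,l)
        print(c,l,[(np.round(x["position"],1),round(x["score"],2)) for x in q[:3]])
        if q:P[c,l]=q[0]["position"]
for l,z in [("handle",.235),("foot_tip",.076),("orange_block_mouth",.066),("gauge",0)]:
    for c in ["top","side"]:
        if (c,l) in P: print(l,c,atz(c,P[c,l],z))
    if ("top",l) in P and ("side",l) in P: print(l,tri(P["side",l],P["top",l]))
print(r.get_state()["time_s"])
E
```

```text
pics
{'time_s': 0.0, 'joints': array([ 80.7339,  20.5926,   0.6343,  -0.0205, -70.136 , -16.5065]), 'qd': array([-0.034 ,  0.0115, -0.0206,  0.0105,  0.0976,  0.0493]), 'joint_torque': array([ -0.    , -58.2721,  29.3046,   6.9969,   0.0067,  -0.0002]), 'tcp_pos': array([0.2933, 0.6074, 0.2256]), 'eef_rot': array([-89.9041,   0.0083, 154.2205]), 'contact_force': array([0.0918, 0.0322, 0.4223]), 'moment': array([0.0102, 0.0203, 0.0213]), 'gripper_width': 0.08748305763124639} 0.0188
top handle [(array([371.4, 245.8]), 0.63)]
top foot_tip [(array([371.7, 245. ]), 0.21)]
top orange_block_mouth [(array([352.1, 243.3]), 0.48)]
top gauge [(array([362.8, 242.8]), 0.79)]
side handle [(array([268.2, 212.7]), 0.72)]
side foot_tip []
side orange_block_mouth [(array([279.3, 266.5]), 0.75)]
side gauge []
handle top [ 0.5122 -0.0077  0.235 ]
handle side [ 0.5062 -0.0009  0.235 ]
handle (array([ 0.5086, -0.0064,  0.2403]), np.float64(0.0073640157958151445))
foot_tip top [ 0.5142 -0.025   0.076 ]
orange_block_mouth top [0.5188 0.0237 0.066 ]
orange_block_mouth side [0.5199 0.0159 0.066 ]
orange_block_mouth (array([0.5203, 0.0227, 0.0566]), np.float64(0.0029846856102045804))
gauge top [ 0.5203 -0.0091  0.    ]
0.5
```

View pics/top0.png

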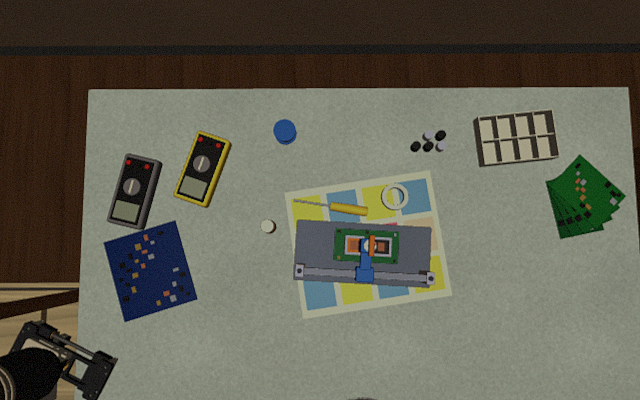

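View pics/side0.png

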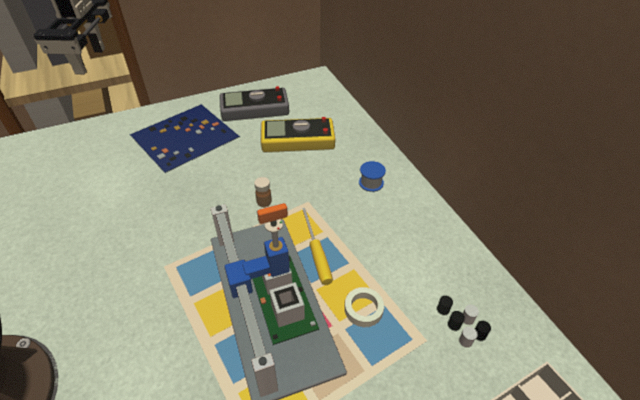

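```bash
python3 - <<'E'
import cv2
a=cv2.imread("pics/top0.png");cv2.imwrite("pics/top0z.png",cv2.resize(a[160:320,290:450],None,fx=3.7,fy=3.7,interpolation=2))
a=cv2.imread("pics/side0.png");cv2.imwrite("pics/side0z.png",cv2.resize(a[180:340,160:360],None,fx=3.7,fy=3.7,interpolation=2))
E
```

```text
(no output)
```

View pics/top0z.png

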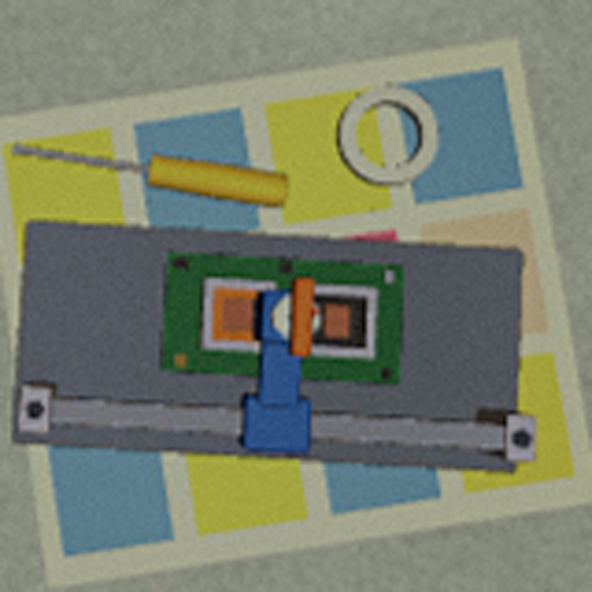

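View pics/side0z.png

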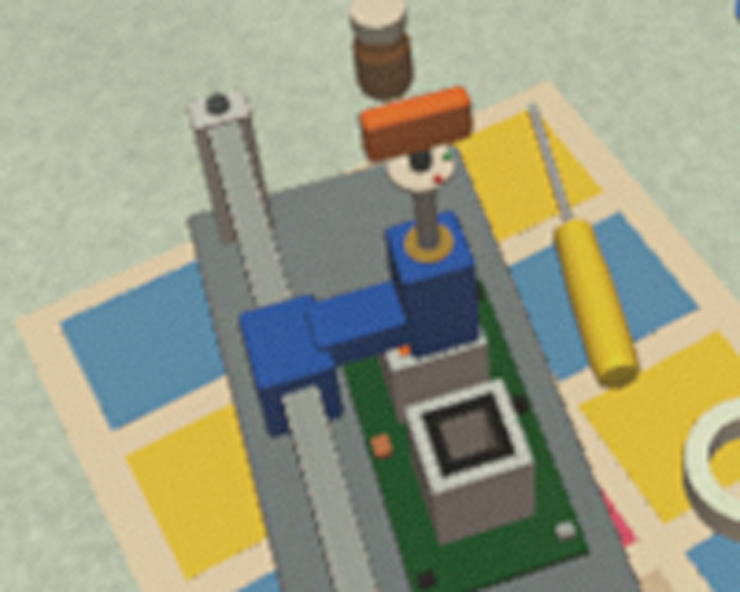

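```bash
python3 - <<'E'
from h import *
np.set_printoptions(precision=4,suppress=True)
T=lambda u,v:(290+u/3.7,160+v/3.7)
S=lambda u,v:(160+u/3.7,180+v/3.7)
print("handle",tri(S(416,124),T(302,317)))
print("handle top face z.247",atz("top",T(302,317),.247))
a=atz("top",T(35,408),.107);b=atz("top",T(520,438),.107);print("posts",a,b,"ang",np.degrees(np.arctan2(*(a-b)[[1,0]])))
for n,p in [("or L edge",(203,313)),("bk R edge",(377,324)),("bk L",(305,320)),("collar o c",(238,314))]:print(n,atz("top",T(*p),.066))
print("black mouth side",atz("side",S(468,433),.066), "top guess",atz("top",T(341,321),.066))
c=imaging.get_calibration("top");print(-np.array(c["R"]).T@np.array(c["t"]))
print(imaging.get_calibration("wrist"))
E
```

```text
handle (array([ 0.5116, -0.0077,  0.2378]), np.float64(0.0016291755013271541))
handle top face z.247 [ 0.5124 -0.007   0.247 ]
posts [0.4536 0.1554 0.107 ] [ 0.4327 -0.1637  0.107 ] ang 86.24745929461956
or L edge [0.5156 0.0421 0.066 ]
bk R edge [ 0.5075 -0.0772  0.066 ]
bk L [ 0.5105 -0.0278  0.066 ]
collar o c [0.5148 0.0181 0.066 ]
black mouth side [ 0.5092 -0.049   0.066 ] top guess [ 0.5097 -0.0525  0.066 ]
[0.5118 0.098  1.2567]
{'mtx': array([[281.7681,   0.    , 318.276 ],
       [  0.    , 281.7681, 196.6099],
       [  0.    ,   0.    ,   1.    ]]), 'T_tool_cam': array([[ 0.0006,  0.9658,  0.2592, -0.0683],
       [-0.0007, -0.2592,  0.9658, -0.1585],
       [ 1.    , -0.0008,  0.0006,  0.0006],
       [ 0.    ,  0.    ,  0.    ,  1.    ]])}
```

{"name": "drive_tool", "arguments": {"deltas": [[1.0,-2.8,1.5,0,0,0.024],[2.2,-6.2,2.7,0,0,0.048],[3.5,-9.8,3.9,0,0,0.072],[4.8,-13.4,5.1,0,0,0.096],[6.1,-17.0,6.3,0,0,0.12],[7.4,-20.6,7.5,0,0,0.144],[8.7,-24.2,8.5,0,0,0.168],[10.0,-27.8,9.0,0,0,0.192]], "claw": 0.6}}

```text
time_s: 1.17
tcp_pos: [0.394, 0.3283, 0.3183]
eef_rot: [-90.1, 0.1, 165.3]
contact_force: [0.8, 0.4, -0.4]
gripper_width: 0.053
```

{"name": "drive_tool", "arguments": {"deltas": [[1.3,-3.7,0,0,0,0.024],[2.6,-7.4,0,0,0,0.048],[3.9,-11.1,0,0,0,0.072],[5.2,-14.8,0,0,0,0.096],[6.5,-18.5,0,0,0,0.12],[7.8,-22.2,0,0,0,0.144],[9.1,-25.9,0,0,0,0.168],[10.4,-29.6,0,0,0,0.192]]}}

```text
time_s: 1.83
tcp_pos: [0.4976, 0.0319, 0.3171]
eef_rot: [-90.0, 0.1, 176.3]
contact_force: [0.8, 0.6, -0.6]
gripper_width: 0.0525
```

{"name": "drive_tool", "arguments": {"deltas": [[0.6,-1.7,0,0,0,0.005],[1.1,-3.1,0,0,0,0.005],[1.4,-4.0,0,0,0,0.005],[1.5,-4.2,0,0,0,0.005],[1.5,-4.2,0,0,0,0.005],[1.5,-4.2,0,0,0,0.005],[1.5,-4.2,0,0,0,0.005],[1.5,-4.2,0,0,0,0.005]]}}

```text
time_s: 2.5
tcp_pos: [0.5123, -0.0073, 0.3167]
eef_rot: [-90.0, 0.0, 176.6]
contact_force: [0.5, -0.1, -0.2]
gripper_width: 0.053
```

```bash
cat >> h.py <<'E'
from scipy.spatial.transform import Rotation as Ro
def wray(s,px):
    c=imaging.get_calibration("wrist");T=np.array(c["T_tool_cam"]);K=np.array(c["mtx"])
    R=Ro.from_euler("xyz",s["eef_rot"],degrees=True).as_matrix()
    d=R@T[:3,:3]@np.linalg.solve(K,[px[0],px[1],1.]);o=R@T[:3,3]+s["tcp_pos"];return o,d
def watz(s,px,z):
    o,d=wray(s,px);return o+d*(z-o[2])/d[2]
def wproj(s,X):
    c=imaging.get_calibration("wrist");T=np.array(c["T_tool_cam"]);K=np.array(c["mtx"])
    R=Ro.from_euler("xyz",s["eef_rot"],degrees=True).as_matrix()
    p=K@(T[:3,:3].T@(R.T@(np.array(X)-s["tcp_pos"])-T[:3,3]));return p[:2]/p[2]
E
python3 - <<'E'
from h import *
np.set_printoptions(precision=4,suppress=True)
s=r.get_state();print(s)
save("wrist","w1")
for l,z in [("handle",.235),("orange_block_mouth",.066)]:
    for q in imaging.landmark_of("wrist",l)[:2]: print(l,q["position"],q["score"],watz(s,q["position"],z))
E
```

```text
{'time_s': 2.5, 'joints': array([ 21.1618,   2.2418, -10.8726,  -0.0049, -76.8669,  65.43  ]), 'qd': array([-0.0715, -0.0116,  0.0124, -0.0534,  0.0351,  0.0868]), 'joint_torque': array([ -0.1529, -33.596 ,  30.4311,   7.1652,   0.0861,  -0.0088]), 'tcp_pos': array([ 0.5123, -0.0073,  0.3167]), 'eef_rot': array([-90.0122,   0.0151, 176.5906]), 'contact_force': array([ 0.4724, -0.0552, -0.2373]), 'moment': array([-0.0707,  0.0237, -0.0287]), 'gripper_width': 0.053026198545897484}
handle [316.9, 200.4] 0.69 [ 0.5126 -0.0063  0.235 ]
orange_block_mouth [300.8, 168.2] 0.71 [0.5153 0.018  0.066 ]
```

View pics/w1.png

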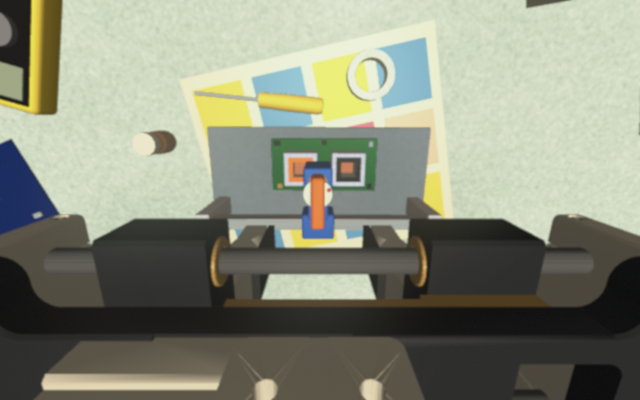

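{"name": "drive_tool", "arguments": {"deltas": [[0,0.05,-1.2,0,0,-0.006],[0,0.05,-2.6,0,0,-0.006],[0,0.05,-4.0,0,0,-0.006],[0,0.05,-5.4,0,0,-0.006],[0,0.05,-6.8,0,0,-0.006],[0,0.05,-8.2,0,0,-0.006],[0,0.05,-9.2,0,0,-0.006],[0,0.05,-9.6,0,0,-0.006]]}}

```text
time_s: 3.32
tcp_pos: [0.5118, -0.0076, 0.2191]
eef_rot: [-90.0, -0.1, 176.2]
contact_force: [-0.6, -0.5, -0.0]
gripper_width: 0.0528
```

{"name": "drive_tool", "arguments": {"deltas": [[0,0,0,0,0,0],[0,0,0,0,0,0],[0,0,0,0,0,0],[0,0,0,0,0,0],[0,0,0,0,0,0],[0,0,0,0,0,0],[0,0,0,0,0,0],[0,0,0,0,0,0]], "claw": 0, "squeeze": 25}}

```text
time_s: 3.98
tcp_pos: [0.5127, -0.0076, 0.2209]
eef_rot: [-90.0, 0.0, 176.2]
contact_force: [-1.2, 0.3, 2.0]
gripper_width: 0.012
```

```bash
python3 - <<'E'
from h import *
np.set_printoptions(precision=4,suppress=True)
s=r.get_state();print({k:s[k] for k in ["tcp_pos","eef_rot","contact_force","moment","gripper_width"]})
save("wrist","w2");save("side","s2")
a=cv2.imread("pics/side"+".png") 
a=cv2.imread("pics/s2.png");cv2.imwrite("pics/s2z.png",cv2.resize(a[160:320,180:360],None,fx=3.7,fy=3.7,interpolation=2))
E
```

```text
{'tcp_pos': array([ 0.5127, -0.0076,  0.2209]), 'eef_rot': array([-90.0113,   0.033 , 176.1791]), 'contact_force': array([-1.1714,  0.3373,  2.0112]), 'moment': array([0.2013, 0.4655, 0.0403]), 'gripper_width': 0.012035778081027246}[ WARN:0@0.539] global loadsave.cpp:275 findDecoder imread_('pics/side.png'): can't open/read file: check file path/integrity
```

View pics/s2z.png

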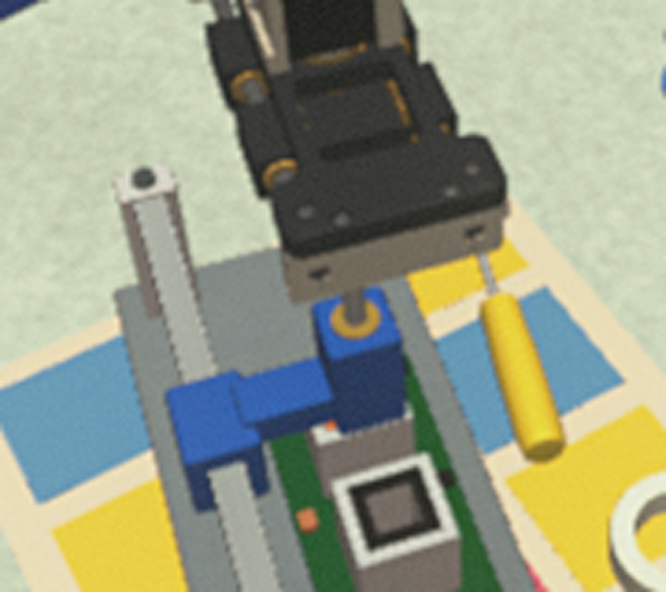

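View pics/w2.png

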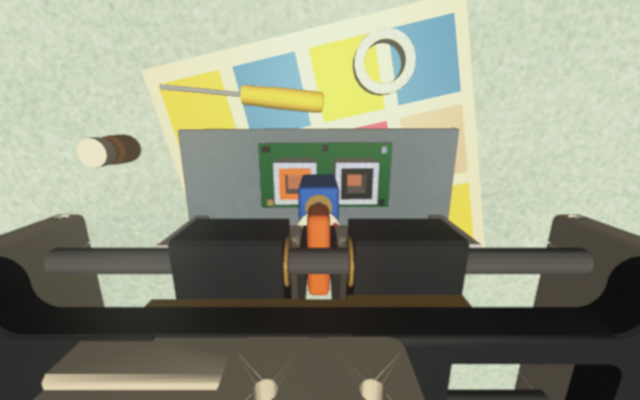

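{"name": "drive_tool", "arguments": {"deltas": [[0.01,0.2,0,0,0,0],[0.03,0.5,0,0,0,0],[0.06,0.9,0,0,0,0],[0.09,1.4,0,0,0,0],[0.12,1.9,0,0,0,0],[0.15,2.3,0,0,0,0],[0.17,2.55,0,0,0,0],[0.17,2.55,0,0,0,0]]}}

```text
time_s: 4.75
tcp_pos: [0.5143, 0.0188, 0.2205]
eef_rot: [-90.0, 0.0, 176.2]
contact_force: [-0.0, 2.2, 2.6]
gripper_width: 0.0118
```

```bash
python3 - <<'E'
from h import *
np.set_printoptions(precision=4,suppress=True)
s=r.get_state();print({k:s[k] for k in ["tcp_pos","eef_rot","contact_force","moment","gripper_width"]})
save("wrist","w3");save("side","s3");
for l,z in [("orange_block_mouth",.066)]:
    for q in imaging.landmark_of("wrist",l)[:2]: print(l,q["position"],q["score"],watz(s,q["position"],z))
    for q in imaging.landmark_of("side",l)[:2]: print(l,q["position"],q["score"],atz("side",q["position"],z))
print(wproj(s,[.5143,.018,.066]))
a=cv2.imread("pics/s3.png");cv2.imwrite("pics/s3z.png",cv2.resize(a[180:320,200:360],None,fx=4,fy=4,interpolation=2))
a=cv2.imread("pics/w3.png");cv2.imwrite("pics/w3z.png",cv2.resize(a[120:240,230:430],None,fx=4,fy=4,interpolation=2))
E
```

```text
{'tcp_pos': array([0.5143, 0.0188, 0.2205]), 'eef_rot': array([-90.0363,   0.0097, 176.2087]), 'contact_force': array([-0.0283,  2.1744,  2.6433]), 'moment': array([0.5513, 0.1858, 0.0735]), 'gripper_width': 0.011816212801511516}
orange_block_mouth [315.4, 183.5] 0.84 [0.5141 0.0219 0.066 ]
orange_block_mouth [150.0, 145.0] 0.2 [0.5693 0.1999 0.066 ]
orange_block_mouth [276.5, 267.0] 0.97 [0.5148 0.0169 0.066 ]
[318.8527 183.1221]
```

View pics/s3z.png

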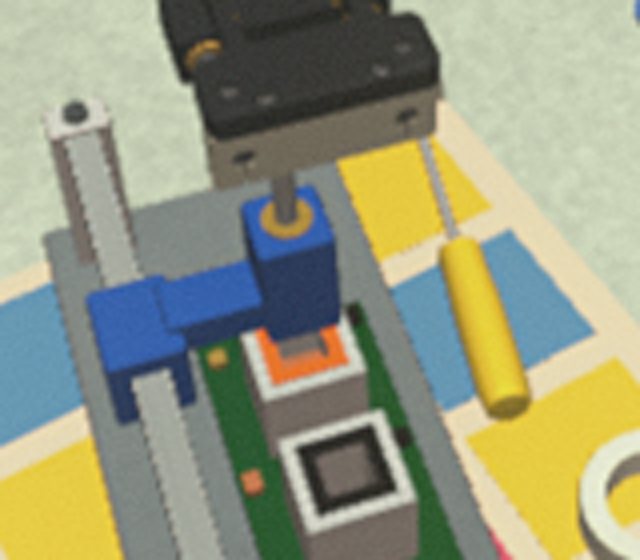

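View pics/w3z.png

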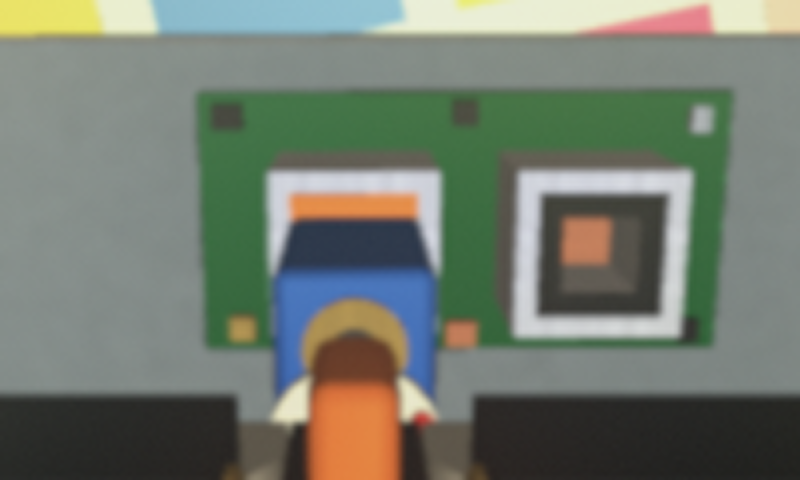

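{"name": "drive_tool", "arguments": {"deltas": [[0,0,-0.1,0,0,0],[0,0,-0.3,0,0,0],[0,0,-0.7,0,0,0],[0,0,-1.1,0,0,0],[0,0,-1.5,0,0,0],[0,0,-1.8,0,0,0],[0,0,-2.0,0,0,0],[0,0,-2.1,0,0,0]], "squeeze": 35}}

```text
time_s: 5.62
tcp_pos: [0.5142, 0.0178, 0.1992]
eef_rot: [-90.0, -0.0, 176.2]
contact_force: [1.5, 0.8, 3.5]
gripper_width: 0.0119
```

{"name": "drive_tool", "arguments": {"deltas": [[0,0,0,0,0,0],[0,0,0,0,0,0],[0,0,0,0,0,0],[0,0,0,0,0,0],[0,0,-0.02,0,0,0],[0,0,-0.04,0,0,0],[0,0,-0.06,0,0,0],[0,0,-0.08,0,0,0]]}}

```text
time_s: 6.28
tcp_pos: [0.5142, 0.0178, 0.1988]
eef_rot: [-90.0, 0.0, 176.2]
contact_force: [0.5, 0.9, 3.3]
gripper_width: 0.0116
```

{"name": "drive_tool", "arguments": {"deltas": [[0,0,-0.03,0,0,0],[0,0,-0.05,0,0,0],[0,0,-0.08,0,0,0],[0,0,-0.1,0,0,0],[0,0,-0.13,0,0,0],[0,0,-0.15,0,0,0],[0,0,-0.15,0,0,0],[0,0,-0.15,0,0,0]]}}

```text
time_s: 6.95
tcp_pos: [0.5142, 0.0178, 0.1972]
eef_rot: [-90.0, 0.0, 176.2]
contact_force: [3.2, 0.6, 2.5]
gripper_width: 0.0119
```

```bash
python3 -c "
from h import *
s=r.get_state();print(s['contact_force'],s['moment'],s['tcp_pos'])"
```

```text
[3.21319457 0.6290111  2.46769342] [ 0.1906348  -0.92891358  0.09361041] [0.51423106 0.01781781 0.19721713]
```

{"name": "drive_tool", "arguments": {"deltas": [[0,0,-0.03,0,0,0],[0,0,-0.05,0,0,0],[0,0,-0.08,0,0,0],[0,0,-0.1,0,0,0],[0,0,-0.13,0,0,0],[0,0,-0.15,0,0,0],[0,0,-0.15,0,0,0],[0,0,-0.15,0,0,0]]}}

```text
time_s: 7.62
tcp_pos: [0.5142, 0.0178, 0.1957]
eef_rot: [-90.0, -0.0, 176.2]
contact_force: [-0.1, 1.0, 3.5]
gripper_width: 0.0118
```

{"name": "drive_tool", "arguments": {"deltas": [[0,0,-0.03,0,0,0],[0,0,-0.05,0,0,0],[0,0,-0.08,0,0,0],[0,0,-0.1,0,0,0],[0,0,-0.13,0,0,0],[0,0,-0.15,0,0,0],[0,0,-0.15,0,0,0],[0,0,-0.15,0,0,0]]}}

```text
time_s: 8.28
tcp_pos: [0.5142, 0.0178, 0.1942]
eef_rot: [-90.0, -0.0, 176.2]
contact_force: [1.8, 0.5, 3.1]
gripper_width: 0.0118
```

{"name": "drive_tool", "arguments": {"deltas": [[0,0,-0.03,0,0,0],[0,0,-0.05,0,0,0],[0,0,-0.08,0,0,0],[0,0,-0.1,0,0,0],[0,0,-0.13,0,0,0],[0,0,-0.15,0,0,0],[0,0,-0.15,0,0,0],[0,0,-0.15,0,0,0]]}}

```text
time_s: 8.95
tcp_pos: [0.5142, 0.0178, 0.1927]
eef_rot: [-90.0, -0.0, 176.2]
contact_force: [0.4, 0.5, 3.8]
gripper_width: 0.0116
```

{"name": "drive_tool", "arguments": {"deltas": [[0,0,-0.03,0,0,0],[0,0,-0.05,0,0,0],[0,0,-0.08,0,0,0],[0,0,-0.1,0,0,0],[0,0,-0.13,0,0,0],[0,0,-0.15,0,0,0],[0,0,-0.15,0,0,0],[0,0,-0.15,0,0,0]]}}

```text
time_s: 9.62
tcp_pos: [0.5142, 0.0178, 0.1912]
eef_rot: [-90.0, 0.0, 176.2]
contact_force: [1.6, 0.5, 2.2]
gripper_width: 0.0114
```

{"name": "drive_tool", "arguments": {"deltas": [[0,0,-0.03,0,0,0],[0,0,-0.05,0,0,0],[0,0,-0.08,0,0,0],[0,0,-0.1,0,0,0],[0,0,-0.13,0,0,0],[0,0,-0.15,0,0,0],[0,0,-0.15,0,0,0],[0,0,-0.15,0,0,0]]}}

```text
time_s: 10.28
tcp_pos: [0.5142, 0.0178, 0.1897]
eef_rot: [-90.0, 0.0, 176.2]
contact_force: [0.8, 0.1, 2.5]
gripper_width: 0.0117
```

{"name": "drive_tool", "arguments": {"deltas": [[0,0,-0.03,0,0,0],[0,0,-0.05,0,0,0],[0,0,-0.08,0,0,0],[0,0,-0.1,0,0,0],[0,0,-0.13,0,0,0],[0,0,-0.15,0,0,0],[0,0,-0.15,0,0,0],[0,0,-0.15,0,0,0]]}}

```text
time_s: 10.95
tcp_pos: [0.5142, 0.0178, 0.1882]
eef_rot: [-90.0, -0.0, 176.2]
contact_force: [0.6, 0.1, 3.2]
gripper_width: 0.0122
```

{"name": "drive_tool", "arguments": {"deltas": [[0,0,-0.03,0,0,0],[0,0,-0.05,0,0,0],[0,0,-0.08,0,0,0],[0,0,-0.1,0,0,0],[0,0,-0.13,0,0,0],[0,0,-0.15,0,0,0],[0,0,-0.15,0,0,0],[0,0,-0.15,0,0,0]]}}

```text
time_s: 11.62
tcp_pos: [0.5142, 0.0179, 0.1869]
eef_rot: [-90.0, 0.0, 176.2]
contact_force: [0.4, 0.0, 4.7]
gripper_width: 0.0119
```

{"name": "drive_tool", "arguments": {"deltas": [[0,0,-0.02,0,0,0],[0,0,-0.04,0,0,0],[0,0,-0.05,0,0,0],[0,0,-0.05,0,0,0],[0,0,-0.05,0,0,0],[0,0,-0.05,0,0,0],[0,0,-0.05,0,0,0],[0,0,-0.05,0,0,0]]}}

```text
time_s: 12.28
tcp_pos: [0.5143, 0.0178, 0.1865]
eef_rot: [-90.0, 0.0, 176.2]
contact_force: [0.3, 0.1, 6.2]
gripper_width: 0.0112
```

```bash
python3 -c "
from h import *
for i in range(6):
  s=r.get_state();print(s['contact_force'],s['moment'],s['tcp_pos'],s['joint_torque'])
  if i<5: imaging.capture('side')"
```

```text
[0.30739271 0.11528875 6.15009564] [ 0.1233223  -0.23318126  0.07772175] [0.51426736 0.01782197 0.18652929] [-3.34478728e-01 -3.44950747e+01  2.43657857e+01  5.46861291e+00
  2.36531388e-02 -5.43712196e-02]
[-0.0539025   0.84422104  6.46473878] [0.17068226 0.09856918 0.05093133] [0.51421926 0.01781923 0.18652405] [ -0.30576384 -34.47673202  24.44036186   5.42071536  -0.13742183
  -0.05419268]
[0.93297959 0.02786228 6.02864695] [ 0.09084946 -0.32134825  0.07777432] [0.51423593 0.01783845 0.18650706] [-3.41552831e-01 -3.44843709e+01  2.43871468e+01  5.46887755e+00
  1.45385787e-02 -5.43503242e-02]
[0.19652923 1.39240114 6.54535882] [0.158423   0.14927582 0.07176352] [0.51423204 0.017827   0.18652333] [ -0.29933447 -34.48636651  24.42096055   5.42056739  -0.13079024
  -0.05416954]
[ 0.72823584 -0.2182133   5.42769064] [ 0.139229   -0.40750637  0.05756457] [0.5142241  0.01782115 0.18652042] [-3.47576374e-01 -3.44739103e+01  2.44078964e+01  5.46624720e+00
  2.21899645e-04 -5.43513859e-02]
[-0.25530066  0.90209902  7.38577863] [0.21829235 0.17231121 0.10556368] [0.51423478 0.01781091 0.18652589] [ -0.29282969 -34.49602604  24.40293252   5.42319462  -0.11829045
  -0.0541372 ]
```

{"name": "drive_tool", "arguments": {"deltas": [[0,0,0,0,0,-0.04],[0,0,0,0,0,-0.1],[0,0,0,0,0,-0.17],[0,0,0,0,0,-0.24],[0,0,0,0,0,-0.31],[0,0,0,0,0,-0.37],[0,0,0,0,0,-0.4],[0,0,0,0,0,-0.4]]}}

```text
time_s: 13.2
tcp_pos: [0.5144, 0.0182, 0.1865]
eef_rot: [-90.0, 0.0, 153.1]
contact_force: [0.6, 2.3, 5.5]
gripper_width: 0.0115
```

```bash
python3 -c "
from h import *
for i in range(4):
  s=r.get_state();print(s['contact_force'],s['moment'],s['tcp_pos'],s['gripper_width'])
  if i<3: imaging.capture('side')"
```

```text
[0.6088659  2.27654779 5.45448008] [ 0.73254033 -0.17956556 -0.0943334 ] [0.51436227 0.01815203 0.18654274] 0.011534998454459393
[-3.84524567e-03  2.31549421e+00  5.25859315e+00] [ 0.732311   -0.03642783 -0.01149019] [0.51437557 0.01815486 0.18651646] 0.011850577240373382
[1.04993741 2.04702521 5.38604375] [ 0.75103949 -0.1674104  -0.07250185] [0.51434996 0.01816261 0.18654155] 0.011728920364750556
[-0.73134585  1.96558865  5.53078542] [ 0.69807767  0.03773787 -0.05667402] [0.5143422  0.01817112 0.1865049 ] 0.011810604389080184
```

{"name": "drive_tool", "arguments": {"deltas": [[0,0,-0.01,0,0,-0.04],[0,0,-0.01,0,0,-0.1],[0,0,-0.01,0,0,-0.17],[0,0,-0.01,0,0,-0.24],[0,0,-0.01,0,0,-0.31],[0,0,-0.01,0,0,-0.38],[0,0,-0.01,0,0,-0.44],[0,0,-0.01,0,0,-0.46]]}}

```text
time_s: 14.02
tcp_pos: [0.5146, 0.0184, 0.1865]
eef_rot: [-90.1, -0.0, 126.7]
contact_force: [0.6, 4.3, 6.2]
gripper_width: 0.012
```

{"name": "drive_tool", "arguments": {"deltas": [[0,0,0,0,0,-0.04],[0,0,0,0,0,-0.1],[0,0,0,0,0,-0.17],[0,0,0,0,0,-0.24],[0,0,0,0,0,-0.29],[0,0,0,0,0,-0.33],[0,0,0,0,0,-0.35],[0,0,0,0,0,-0.35]]}}

```text
time_s: 14.68
tcp_pos: [0.5148, 0.0185, 0.1865]
eef_rot: [-90.1, -0.0, 106.8]
contact_force: [1.2, 2.7, 5.5]
gripper_width: 0.0119
```

```bash
python3 -c "
from h import *
for i in range(4):
  s=r.get_state();print(s['contact_force'],s['moment'],s['tcp_pos'],s['eef_rot'],s['gripper_width'])
  if i==0: save('wrist','w4')
  if i in(1,2): save('side','s4')
a=cv2.imread('pics/s4.png');cv2.imwrite('pics/s4z.png',cv2.resize(a[160:320,180:360],None,fx=3.7,fy=3.7,interpolation=2))
"
```

```text
[1.20113438 2.72371487 5.48035772] [ 1.10889865 -0.58434739  0.0159684 ] [0.51478166 0.01846839 0.18651458] [-9.00906567e+01 -2.72136231e-02  1.06785738e+02] 0.011941251694273299
[0.63633284 2.62560699 5.36213622] [ 1.13767262 -0.58330428 -0.0444963 ] [0.51480967 0.01847708 0.18649768] [-9.00920866e+01 -2.85275358e-02  1.06840965e+02] 0.011829157379875367
[1.36135652 2.45246024 4.81208946] [ 1.10740656 -0.56238311 -0.02319237] [0.51479748 0.01846856 0.18648961] [-9.00913108e+01 -2.94535590e-02  1.06850121e+02] 0.011899391162373176
[1.6854725  2.34081328 5.86201726] [ 1.09153149 -0.54040726 -0.01959385] [0.51480775 0.01845545 0.18652855] [-9.00934027e+01 -2.90524762e-02  1.06851757e+02] 0.011223825918821546
```

View pics/w4.png

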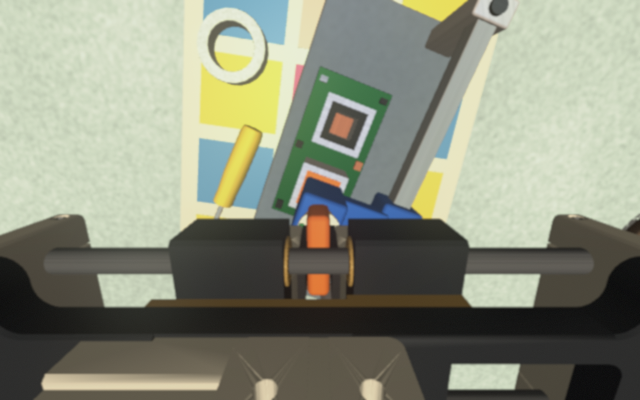

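View pics/s4z.png

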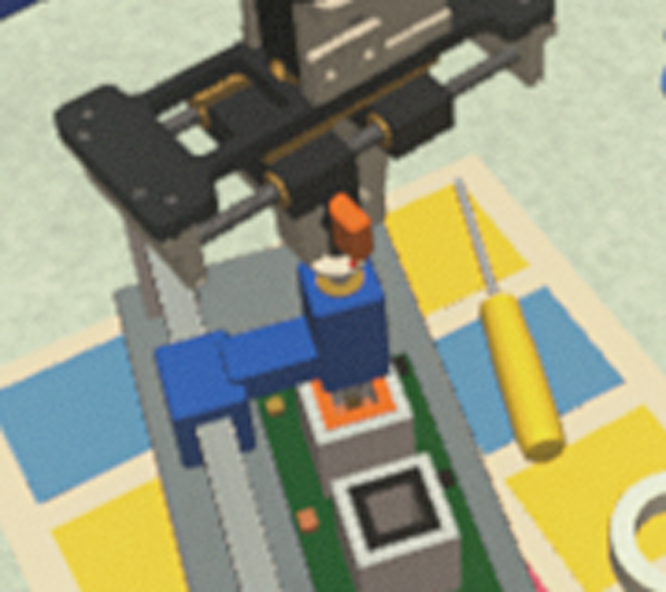

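{"name": "drive_tool", "arguments": {"deltas": [[0,0,0,0,0,-0.02],[0,0,0,0,0,-0.04],[0,0,0,0,0,-0.06],[0,0,0,0,0,-0.08],[0,0,0,0,0,-0.08],[0,0,0,0,0,-0.08],[0,0,0,0,0,-0.08],[0,0,0,0,0,-0.08]]}}

```text
time_s: 15.5
tcp_pos: [0.5149, 0.0185, 0.1865]
eef_rot: [-90.1, -0.0, 102.3]
contact_force: [2.7, 3.7, 5.5]
gripper_width: 0.0119
```

```bash
python3 -c "
from h import *
s=r.get_state();print(s['contact_force'],s['moment'],s['tcp_pos'],s['eef_rot'],s['gripper_width'],s['joint_torque'])
"
```

```text
[2.73749352 3.65295858 5.46488   ] [ 1.17197624 -0.64611127 -0.05370229] [0.51486612 0.01849525 0.18650705] [-9.00956031e+01 -3.81976722e-02  1.02271807e+02] 0.01187458623728478 [-1.57755576e+00 -3.50371385e+01  2.33691126e+01  5.95932662e+00
 -9.63182598e-01 -3.32312928e-03]
```

{"name": "drive_tool", "arguments": {"deltas": [[0,0,0,0,0,0],[0,0,0,0,0,0],[0,0,0,0,0,0],[0,0,0,0,0,0],[0,0,0,0,0,0],[0,0,0,0,0,0],[0,0,0,0,0,0],[0,0,0,0,0,0]], "claw": 0.5}}

```text
time_s: 16.17
tcp_pos: [0.5141, 0.0178, 0.1861]
eef_rot: [-90.0, 0.0, 102.3]
contact_force: [0.1, 0.0, 0.1]
gripper_width: 0.0438
```

{"name": "drive_tool", "arguments": {"deltas": [[0,0,0.4,0,0,0],[0,0,1.2,0,0,0],[0,0,2.4,0,0,0],[0,0,4.0,0,0,0],[0,0,6.0,0,0,0],[0,0,8.0,0,0,0],[0,0,9.5,0,0,0],[0,0,10.0,0,0,0]]}}

```text
time_s: 16.83
tcp_pos: [0.5154, 0.0179, 0.2897]
eef_rot: [-90.3, 0.0, 102.3]
contact_force: [0.6, -0.4, 0.4]
gripper_width: 0.0435
```

{"name": "drive_tool", "arguments": {"deltas": [[0,1,0.5,0,0,0],[0,3,1,0,0,0],[0,6,2,0,0,0],[0,9,3,0,0,0],[0,12,3,0,0,0],[0,14,3,0,0,0],[0,15,3,0,0,0],[0,15,3,0,0,0]]}}

```text
time_s: 17.5
tcp_pos: [0.5138, 0.1698, 0.3153]
eef_rot: [-89.9, 0.0, 102.4]
contact_force: [0.1, 0.5, 0.3]
gripper_width: 0.0438
```

```bash
python3 -c "
from h import *
np.set_printoptions(precision=4,suppress=True)
s=r.get_state();print(s['contact_force'],s['tcp_pos'])
save('side','s5');save('top','t5')
P={}
for c in ['side','top']:
  q=imaging.landmark_of(c,'handle')
  if q: P[c]=q[0]['position'];print(c,q[0])
if len(P)==2: print(tri(P['side'],P['top']))
a=cv2.imread('pics/s5.png');cv2.imwrite('pics/s5z.png',cv2.resize(a[160:320,180:360],None,fx=3.7,fy=3.7,interpolation=2))
a=cv2.imread('pics/t5.png');cv2.imwrite('pics/t5z.png',cv2.resize(a[160:320,250:450],None,fx=3.7,fy=3.7,interpolation=2))
"
```

```text
[0.0716 0.5391 0.2699] [0.5138 0.1698 0.3153]
side {'position': [267.2, 218.3], 'score': 0.54}
top {'position': [358.8, 247.4], 'score': 0.46}
(array([0.5085, 0.0173, 0.2023]), np.float64(0.0004907713080470828))
```

View pics/s5z.png

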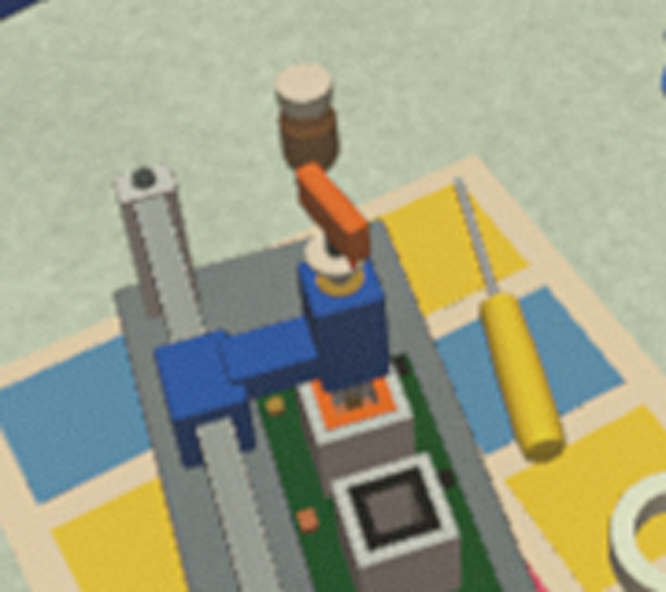

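View pics/t5z.png

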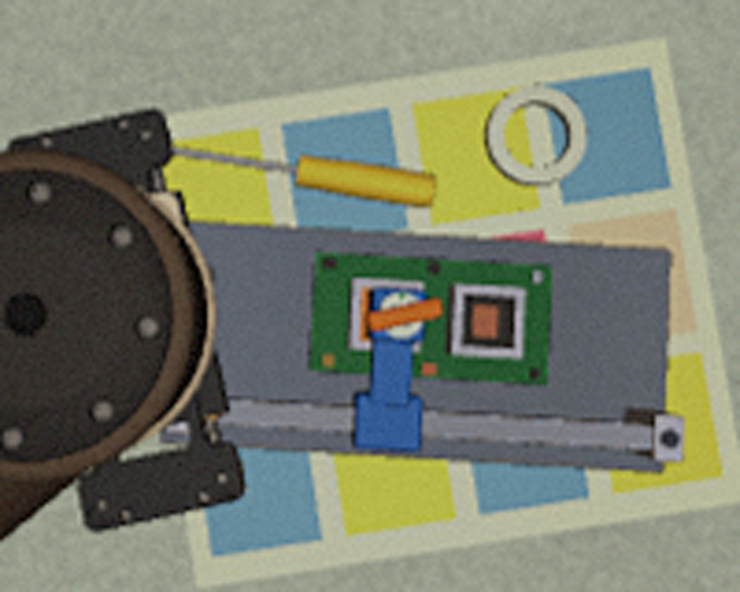

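```bash
python3 -c "
from h import *
print(r.close_job(), r.get_state()['time_s'])"
```

```text
the job is handed in; nothing more can be done
the job is handed in; nothing more can be done
```

The gauge is locked with its foot resting on the bottom of the orange-collar cavity, and the job is handed in; the clock read 17.5 s at the last move.

- **Slide:** I gripped the handle at 12 mm width and moved the carriage about 25 mm along the rail to the orange block. The wrist picture showed the carriage aligned with the block to under 1 mm.
- **Depth:** I lowered the probe in 1.5 mm steps. The upward force rose from about 3.1 N to about 6.3 N near 34 mm of travel, so the foot pressed with roughly 3 N, about 24 mm below the mouth. Single force readings scatter by about 1 N.
- **Lock:** I turned the handle clockwise 1.29 rad by tool angle, against a stop at 1.3. The reading fell to about 5.4 N early in the turn, then stayed between about 4.8 and 6.2 N. The tool's height did not change, so the foot should still be pressing at 2–3 N.
- **After release:** The handle stayed down at about 0.202 m, where I expected 0.201 m. The top picture puts the bar at about 75°, which fits the full turn. The foot is in the orange cavity, and the jar, tape and screwdriver appear undisturbed. The arm is clear, with force readings near zero.

**Checks that disagreed:**
- The first network reading of the handle in the side picture was about 4 px off. I corrected it by eye, and the wrist camera confirmed the corrected position.
- The wrist moment and joint 6 torque never clearly showed the lock's turning resistance, so the lock turn rests on the pictures and the tool angle.

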